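# Run the gangway out over the quay edge

## Robot

A 6-joint arm with a two-finger parallel gripper is mounted at the origin on the work surface. World frame = base frame: x ahead of the robot, y to its left, z up, the work surface at z = 0. Lengths are in m, angles in rad, forces in N, time in s.
With the tool pointing down it reaches from about 0.425 to 0.95 m from the base axis. Payload 3.5 kg.
Tool frame: the origin (TCP) lies at the very end of the fingers, on their centre line; the grasp point (between the pads) lies robot.grip_point_offset behind it (robot.grip_point_offset is the distance from the TCP to the grasp point, in m); z points along the fingers, x is the direction in which the jaws open and shut, and the axes are right-handed (so a half turn about z gives the same grasp; the last joint's range is limited). The gripper opens to 85 mm and grips with 20 to 120 N. Pads are 22 mm wide; open, the fingers measure 114 mm over their backs; the gripper's body (76 mm by 85 mm) begins 54 mm behind the grasp point. The pads swing forward as they close: fully open they stand 13 mm farther back than shut.
Start: joints at [-1.496, 0.286, 1.577, -0, 1.279, -0.15], TCP at [0.15, -0.658, 0.231] pointing down, gripper open.
Joint ranges: [-2.77, 2.77], [-0.9, 2.22], [0.21, 2.48], [-1.53, 4.67], [0.24, 2.81], [-2.84, 2.84]. Speed limits (rad/s): [2.79, 2.79, 3.14, 3.14, 3.14, 3.14].

## Interface

Orientations are given as a unit quaternion [x, y, z, w].
In Python, from rig import robot, get_image, camera_params gives the robot as it stands.
- The arm moves only by the shell command python3 -m creep 'ROWS' [FORCE]. ROWS is JSON, a list of rows, each a list of 7 numbers: the opening, from -1 (shut) to 1 (fully open), so that 0 is half open, then the shift along the world's x, y, z in cm, then the turn, a rotation vector about the world's x, y, z in rad. A call has 1 to 10 rows; each row shifts and turns the pose as measured when the row begins; what a row does not reach is not made up. A row lasts 1/12 s, in which the tool goes at most 41.7 mm and 7.16 degrees, less where a joint would pass 70% of its speed; a pose out of reach is approached as far as the arm can. A call with a gripper value outside its range is refused whole. The fingers move at their own pace and stop on an object; FORCE is the grip in N (left out, the last holds). Time passes only in rows, so rows that do not move let the fingers close. It gives the time, the measured TCP pose, the force and the opening at its end, in the units of the state.
- robot.state(): the state, without advancing time (a new reading comes with each control period).
- get_image(name): name is "scene" or "top" or "wrist"; returns the picture (384x512x3 uint8, blue, green, red); there is no depth.
- camera_params(name): a dict with "intrinsics" (3x3 intrinsics, pixels), "k1" (the pictures are not rectified: a ray, as slopes to the right and down, at radius r is drawn at 1 + k1 r^2 times it, then the intrinsics apply), "rvec" (rotation vector, rad) and "tvec" (3), from world to camera coordinates, as OpenCV has them. Camera axes: x right, y down, z forward; pixel columns grow to the right and rows downward; lengths in m; the calibration is good to about 2 mm. A picture is of the moment at which its call begins: read the wrist's pose just before it. camera_params takes no time and is no camera call; for the wrist camera it gives the pose at the moment of the call.
- robot.close_job(): hands the job in, once; it reports no verdict.
The state is a dict: "time": time; "joints": joint angles; "qvel": joint speeds; "joint_torque": joint torques, N m; "eef_pos": TCP position; "eef_rot": TCP orientation; "force": force on the tool from outside, world axes, zero at the start; "wrist_torque": the same for the moment, N m; "opening": opening from 0.0 (shut) to 1.0 (fully open).
Only numpy, scipy, OpenCV 4.12 (cv2) and the standard library are available. Lean on these libraries where they do the work, as an engineer would, in place of code of your own. Each camera call takes 0.05 s, during which the arm holds its last target.

## Task

On the gaming table, push the wooden gangway plate out across the quay's front edge, between the two bollards, until the quay edge lies under the yellow line painted across the gangway and the gangway points straight out, square to the edge. Push it gently with the fingertips, without picking it up or tipping it, keep the orange playing piece standing where it is on the gangway, and leave all the other pieces alone.

Things in the scene. Friction and masses are not known exactly. Their poses are not given: they have to be found in the camera images.
- quay: grey raised terrain block, fixed to the table, 280 (x) x 360 (y) x 40 high, flat level top 40 mm above the table. Origin at the centre of its underside; its x axis points out of its front edge (roughly away from the robot), z up. Near the front edge stand two fixed bollards with green caps, 28 tall and 24 in diameter, centred 122 mm ahead of the origin and 85 mm to either side
- quay_edge (a point): middle of the quay's front top edge: 140 ahead of the quay's origin, 40 above the table; axes as the quay's (x straight out over the edge, y along the edge)
- gangway: thin loose wooden plate, 150 (x) x 70 (y) x 6 thick, about 90 g, lying flat on the quay behind the edge. Origin at the centre of its underside; x points along its length to its front end (towards the quay edge), z up. It slides on the quay with friction coefficient of about 0.5 to 0.7 and has no guide; all its edges are plain
- gangway_line (a point): centre of the yellow line across the gangway's top, 12 wide, 50 behind its front end (25 ahead of the gangway's origin), on the top face 6 above its underside
- rider: orange drone playing piece, 40 tall, on a round black base 30 in diameter, loose, about 30 g; stands upright. Origin at the centre of its underside, z up. It stands on the gangway, 10 to 30 behind the gangway's origin, free to slide or topple
- sentinel_a: white drone playing piece, 40 tall, on a round black base 30 in diameter, loose, about 30 g; stands upright. Origin at the centre of its underside, z up. On the quay, to one side of the gangway
- sentinel_b: blue drone playing piece, 40 tall, on a round black base 30 in diameter, loose, about 30 g; stands upright. Origin at the centre of its underside, z up. On the quay, to one side of the gangway
- drum: green drum, 28 in diameter, 38 tall, loose, standing on the quay to one side. Origin at the centre of its underside
- crate: wooden crate 50 x 50 x 40 high, loose on the table to the right of the quay. Origin at the centre of its underside
- skiff: green toy craft 90 x 40 x 28 high, loose on the table to the left of the quay. Origin at the centre of its underside
- rover: brown six-wheeled toy vehicle 70 x 44 x 38 high, loose on the table to the right of the quay, beyond the crate. Origin at the centre of its underside
There are look-alikes about, which are no part of the job. Of the things that look like the gangway, the smallest one is meant.

How it is judged:
At the end, for the whole second after the job is handed in: The yellow line's middle is within 6 mm of the quay's front edge and within 50 mm of the edge's middle; the gangway within 0.1 rad of square to the edge, flat on the quay and at rest; the orange piece upright on it, within 12 mm of the area where it starts (x of gangway_line in the frame of quay_edge between -0.006 and 0.006 m and y of gangway_line in the frame of quay_edge between -0.05 and 0.05 m and angle between the x axis of gangway and the x axis of quay_edge, either way round below 0.1 rad and angle between gangway's own z axis and vertical below 0.04 rad and z of gangway in the frame of quay_edge between -0.004 and 0.004 m and linear speed of gangway below 0.01 m/s and angular speed of gangway below 0.1 rad/s and angle between rider's own z axis and vertical below 0.1 rad and x of rider in the frame of gangway between -0.042 and 0.002 m and y of rider in the frame of gangway between -0.022 and 0.022 m); the robot touches nothing.
It fails at once if the gangway is lifted off the quay (8 mm), or falls off it (z of gangway in the frame of quay_edge above 0.008 m or z of gangway in the frame of quay_edge below -0.012 m).
It fails at once if the gangway is tipped (over 0.12 rad) (angle between gangway's own z axis and vertical above 0.12 rad).
It fails at once if the gangway is gripped or pressed hard (over 25 N) (contact force between the fingers and gangway above 25 N).
It fails at once if the orange piece is toppled, lifted or pushed off its place on the gangway (over 15 mm from the area where it starts) (angle between rider's own z axis and vertical above 0.35 rad or z of rider in the frame of gangway above 0.014 m or x of rider in the frame of gangway below -0.045 m or x of rider in the frame of gangway above 0.005 m or y of rider in the frame of gangway below -0.025 m or y of rider in the frame of gangway above 0.025 m).
It fails at once if another piece is moved by 15 mm or toppled (distance of any of sentinel_a, sentinel_b, drum, crate, skiff, rover from where it was at the start of the episode above 0.015 m or angle between any of sentinel_a, sentinel_b, drum, crate, skiff, rover's own z axis and vertical above 0.35 rad).
It also fails if it takes over 43 s, if anything falls off the work surface, if the arm or the gripper's body presses on something with over 40 N, if the wrist force passes 120 N, or if a joint passes its speed limit or range.

## Working session

There is one attempt and no reset: what is moved stays moved. The work goes in short steps, Python scripts to look and compute and a shell command to move; the robot and the scene stay as the last step left them, time stands still between calls to the robot, and variables do not carry over. Pictures are saved under pics/ and viewed, and the job is handed in when it is done.

```bash
ls; mkdir -p pics
python3 - <<'E'
from rig import robot,get_image,camera_params
import cv2
print(robot.state())
for n in("scene","top"):
    cv2.imwrite(f"pics/{n}0.png",get_image(n)); print(n,camera_params(n))
print(robot.grip_point_offset)
E
```

```text
pics
{'time': 0.0, 'joints': array([-1.49599612e+00,  2.87185798e-01,  1.57817207e+00,  2.82235091e-05,
        1.27855936e+00, -1.50006567e-01]), 'qvel': array([ 0.00042935,  0.00016006, -0.00029022,  0.00053865,  0.00029548,
       -0.00247984]), 'joint_torque': array([ 1.29166285e-03, -4.05978870e+01, -2.92624658e+01, -1.71259267e-04,
        5.81697706e-03, -7.80967952e-06]), 'eef_pos': array([ 0.15045215, -0.65735851,  0.2299364 ]), 'eef_rot': array([ 7.81955368e-01, -6.23333339e-01, -7.80475968e-04, -8.61361088e-04]), 'force': array([-0.53593085, -0.65712305,  0.01779026]), 'wrist_torque': array([ 0.03241994, -0.00069045, -0.01395041]), 'opening': 1.0004382333214394}
scene {'intrinsics': array([[361.47220999,   0.        , 252.99913149],
       [  0.        , 361.47220999, 188.24618075],
       [  0.        ,   0.        ,   1.        ]]), 'k1': -0.0726201090085852, 'rvec': array([ 1.12274537,  2.39380788, -0.98556193]), 'tvec': array([ 0.30672008, -0.23447623,  1.31282122])}
top {'intrinsics': array([[475.28070524,   0.        , 254.81992221],
       [  0.        , 475.28070524, 185.69171027],
       [  0.        ,   0.        ,   1.        ]]), 'k1': -0.1732487552858517, 'rvec': array([ 2.16364652, -2.16482053,  0.12852446]), 'tvec': array([-0.02550851,  0.47441788,  1.75809913])}
0.0187
```

View pics/scene0.png

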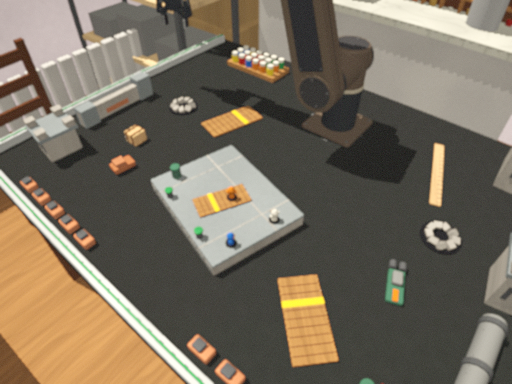

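View pics/top0.png

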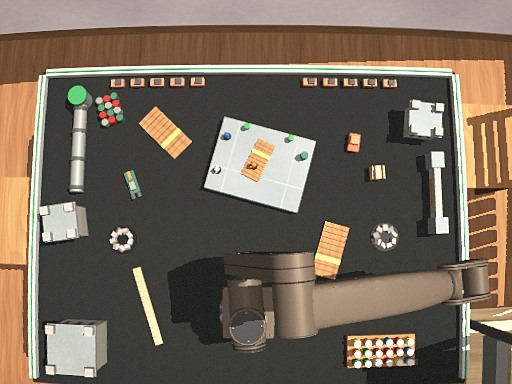

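The gangway lies on the quay at about (258,160) in the top view, with the rider on its rear part. The two larger plates at (165,132) and (332,248) are look-alikes. Next I measure positions.

```bash
cat > h.py <<'E'
import numpy as np, cv2
from rig import robot,get_image,camera_params
def ray(n,uv,z,cp=None):
    c=cp or camera_params(n); K=c["intrinsics"]
    D=np.array([c["k1"],0,0,0,0.])
    p=cv2.undistortPointsIter(np.array(uv,float).reshape(-1,1,2),K,D,None,None,(3,100,1e-12)).reshape(-1,2)
    R=cv2.Rodrigues(np.array(c["rvec"]))[0]; t=np.array(c["tvec"])
    o=-R.T@t; d=np.c_[p,np.ones(len(p))]@R
    return o+d*((z-o[2])/d[:,2])[:,None]
def proj(n,P,cp=None):
    c=cp or camera_params(n)
    return cv2.projectPoints(np.array(P,float).reshape(-1,1,3),np.array(c["rvec"]),np.array(c["tvec"]),c["intrinsics"],np.array([c["k1"],0,0,0,0.]))[0].reshape(-1,2)
def crop(n,im,x,y,w,h,s,out):
    cv2.imwrite(out,cv2.resize(im[y:y+h,x:x+w],None,fx=s,fy=s,interpolation=cv2.INTER_CUBIC))
E
python3 - <<'E'
from h import *
t=cv2.imread("pics/top0.png"); crop("top",t,195,105,130,115,6,"pics/t0c.png")
t=cv2.imread("pics/scene0.png"); crop("s",t,140,135,170,140,4.5,"pics/s0c.png")
E
```

```text
(no output)
```

View pics/t0c.png

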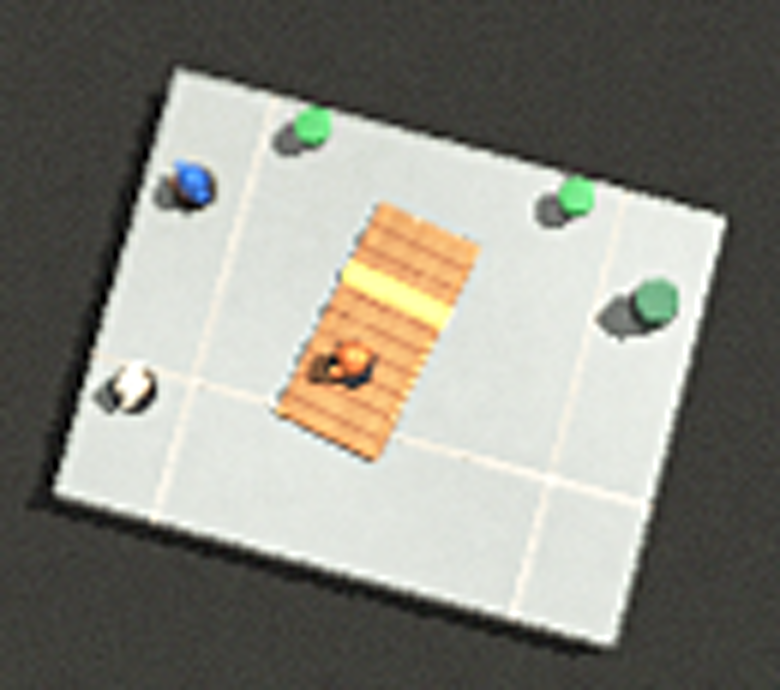

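View pics/s0c.png

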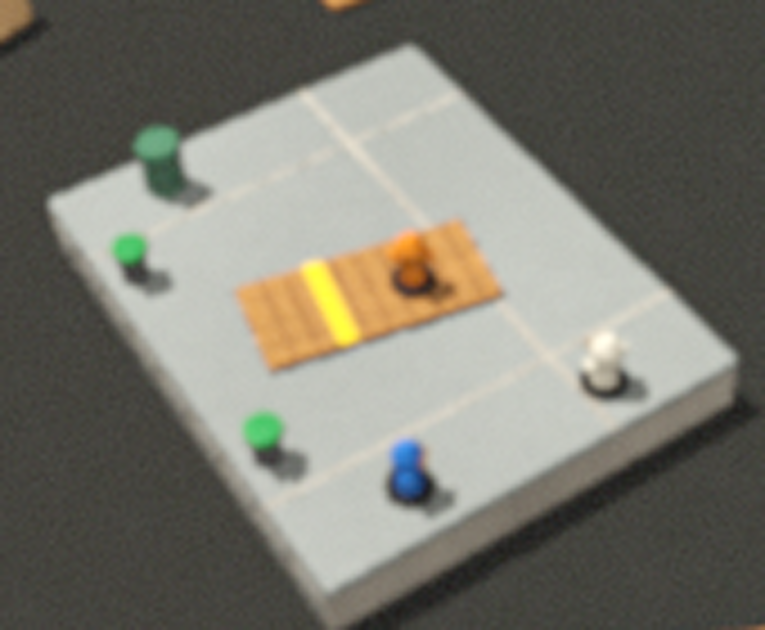

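The top crop shows the quay corners at about (176,70), (726,215), (618,648) and (55,495), in crop pixels at 6x. The gangway corners are (380,205), (480,245), (378,460) and (278,408). I convert these by mask and ray casting.

```bash
cat >> h.py <<'E'
def corners(mask):
    c=max(cv2.findContours(mask,cv2.RETR_EXTERNAL,cv2.CHAIN_APPROX_NONE)[0],key=cv2.contourArea)
    c=cv2.convexHull(c)
    # fit lines per side of approx quad
    return c
def plate(n,im,x0,y0,x1,y1,z=0.046,ylw=True):
    hs=cv2.cvtColor(im,cv2.COLOR_BGR2HSV)
    roi=np.zeros(im.shape[:2],np.uint8); roi[y0:y1,x0:x1]=255
    m=cv2.inRange(hs,(8,90,90),(35,255,255))&roi
    m=cv2.morphologyEx(m,cv2.MORPH_CLOSE,np.ones((5,5),np.uint8))
    k,l,s,_=cv2.connectedComponentsWithStats(m); i=1+s[1:,4].argmax()
    m=(l==i).astype(np.uint8)*255
    y=cv2.inRange(hs,(22,110,180),(32,255,255))&m
    return m,y
E
python3 - <<'E'
from h import *
for n,roi in(("top",(195,105,325,220)),("scene",(140,135,310,275))):
    im=cv2.imread(f"pics/{n}0.png"); m,y=plate(n,im,*roi)
    P=ray(n,cv2.findNonZero(m).reshape(-1,2),0.046)
    r=cv2.minAreaRect((P[:,:2]*1000).astype(np.float32)); print(n,"plate",r, cv2.boxPoints(r))
    Y=ray(n,cv2.findNonZero(y).reshape(-1,2),0.046); print(" yellow",Y.mean(0),len(Y))
    hs=cv2.cvtColor(im,cv2.COLOR_BGR2HSV)
    R=np.zeros(im.shape[:2],np.uint8);R[roi[1]:roi[3],roi[0]:roi[2]]=255
    q=cv2.inRange(hs,(0,0,130),(180,70,255))&R
    if n=="scene": q=cv2.inRange(hs,(0,0,120),(180,70,255))&R
    q=cv2.morphologyEx(q,cv2.MORPH_OPEN,np.ones((3,3)))
    c=corners(q); P=ray(n,c.reshape(-1,2),0.04)
    r=cv2.minAreaRect((P[:,:2]*1000).astype(np.float32)); print(" quay",r,cv2.boxPoints(r).tolist())
    g=cv2.inRange(hs,(50,120,60),(85,255,255))&R
    k,l,s,ce=cv2.connectedComponentsWithStats(g)
    for i in range(1,k):
        if s[i,4]>15: print("  green",s[i,4],ce[i],ray(n,ce[i],0.068)[0],"z78:",ray(n,ce[i],0.078)[0])
    o=cv2.inRange(hs,(3,190,150),(13,255,255))&m
    k,l,s,ce=cv2.connectedComponentsWithStats(o)
    for i in range(1,k):
        if s[i,4]>5: print("  orange",s[i,4],ce[i],ray(n,ce[i],0.066)[0])
E
```

```text
top plate ((571.1625366210938, -35.74211120605469), (69.01832580566406, 150.68492126464844), 63.548797607421875) [[ 488.33575   -33.078445]
 [ 623.2461   -100.19885 ]
 [ 653.9893    -38.405777]
 [ 519.079      28.71463 ]]
 yellow [ 0.58539053 -0.0448037   0.046     ] 30
 quay ((556.5197143554688, -44.92100524902344), (362.9129638671875, 282.5450439453125), 74.56156921386719) [[372.04052734375, -182.22286987304688], [644.3905029296875, -257.4371337890625], [740.9989013671875, 92.380859375], [468.64892578125, 167.59512329101562]]
  green 24 [246.75  125.625] [0.69554851 0.00436577 0.068     ] z78: [0.69309389 0.00423337 0.078     ]
  green 21 [290.28571429 137.61904762] [ 0.64992452 -0.15784886  0.068     ] z78: [ 0.64773318 -0.15704518  0.078     ]
scene plate ((570.9388427734375, -35.47486877441406), (75.04015350341797, 147.62123107910156), 63.73619079589844) [[ 488.14517   -36.460045]
 [ 620.52686  -101.78316 ]
 [ 653.73254   -34.489693]
 [ 521.3508     30.83342 ]]
 yellow [ 0.59311672 -0.04563315  0.046     ] 112
 quay ((560.322265625, -37.690338134765625), (384.44439697265625, 292.5188293457031), 74.61616516113281) [[368.3097839355469, -184.2249755859375], [650.3477783203125, -261.8255615234375], [752.334716796875, 108.84429931640625], [470.2967529296875, 186.44488525390625]]
  green 27 [168.40740741 190.18518519] [ 0.65302013 -0.15520556  0.068     ] z78: [ 0.65839826 -0.14637952  0.078     ]
  green 37 [198.08108108 230.54054054] [0.69810655 0.00769438 0.068     ] z78: [0.70284294 0.01420175 0.078     ]
```

Measured, in mm. The sizes came out right (plate 69x151, quay 363x283, bollard spacing 168).

| Item | Position | Yaw |
|---|---|---|
| Quay centre | (556.5, -44.9) | about -15.5° |
| Edge middle | (691.4, -82.2) | |
| Plate centre | (571, -35.7) | -26.5° |

The push is therefore about 104 mm forward with an 11° left turn. I move over the area behind the plate's rear end, with the jaws spanning its width.

```bash
python3 -m creep '[[-0.2,3,2.8,0,0,0,-0.07],[-0.2,3,2.8,0,0,0,-0.07],[-0.2,3,2.8,0,0,0,-0.07],[-0.2,3,2.8,0,0,0,-0.07],[-0.2,3,2.8,0,0,0,-0.07],[-0.2,3,2.8,0,0,0,-0.07],[-0.2,3,2.8,0,0,0,-0.07],[-0.2,3,2.8,0,0,0,-0.07],[-0.2,3,2.8,0,0,0,-0.07],[-0.2,3,2.8,0,0,0,-0.07]]' 20
python3 -m creep '[[-0.2,0.3,4,0,0,0,0],[-0.2,0.3,4,0,0,0,0],[-0.2,0.3,4,0,0,0,0],[-0.2,0.3,4,0,0,0,0],[-0.2,0.3,4,0,0,0,0],[-0.2,0.3,4,0,0,0,0],[-0.2,0.3,4,0,0,0,0],[-0.2,0.3,4,0,0,0,0]]'
```

```text
time: 0.93
eef_pos: [0.4464, -0.3715, 0.2228]
eef_rot: [-0.5, 0.866, 0.005, 0.002]
force: [0.1, -0.4, -0.3]
opening: 0.397
time: 1.6
eef_pos: [0.4714, -0.0397, 0.2181]
eef_rot: [-0.498, 0.867, 0.007, 0.002]
force: [-0.1, -0.4, 0.4]
opening: 0.398
```

```bash
python3 -m creep '[[-0.2,0.3,2.5,-2,-0.014,0,0.066],[-0.2,0.2,2.5,-2,0,0,0],[-0.2,0,0,-3,0,0,0],[-0.2,0,0,-3,0,0,0],[-0.2,0,0,-3,0,0,0],[-0.2,0,0,-2.5,0,0,0],[-0.2,0,0,0,0,0,0]]'
python3 - <<'E'
from h import *
for n in("wrist","scene"):
    cv2.imwrite(f"pics/{n}1.png",get_image(n))
t=cv2.imread("pics/scene1.png"); crop("s",t,140,135,170,140,4.5,"pics/s1c.png")
E
```

```text
time: 2.18
eef_pos: [0.4744, 0.023, 0.0596]
eef_rot: [-0.534, 0.845, -0.001, 0.001]
force: [-1.7, -0.1, -0.2]
opening: 0.398
```

View pics/wrist1.png

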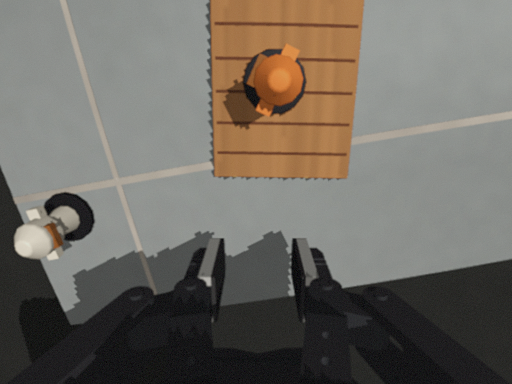

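View pics/s1c.png

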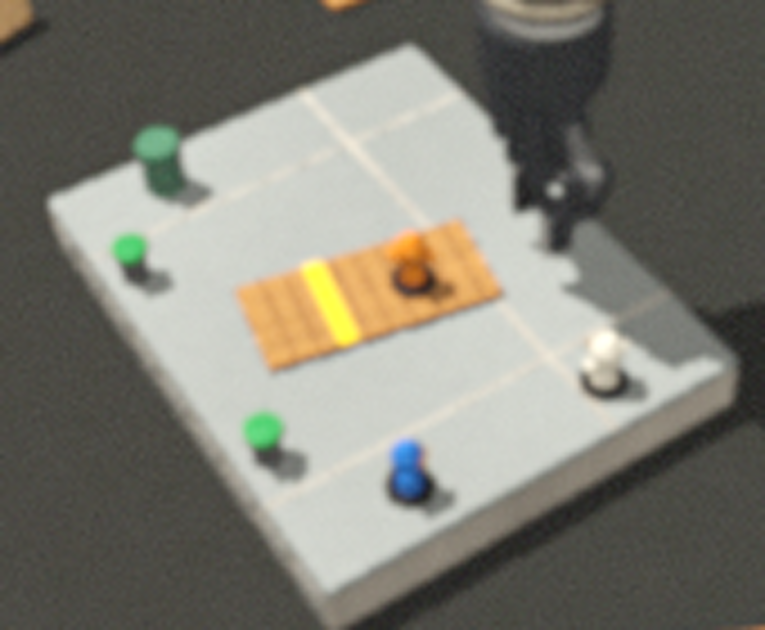

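The wrist view shows the rear end of the plate at row ~180, from column 215 to 350. The fingers are centred near column 258, so they must shift to image right.

```bash
cat >> h.py <<'E'
def wr():
    s=robot.state(); cp=camera_params("wrist"); im=get_image("wrist"); return s,cp,im
Q=np.array([0.5565,-0.0449]); QY=np.radians(-15.5)
def toq(P): 
    d=np.atleast_2d(P)[:,:2]-Q; c,s=np.cos(QY),np.sin(QY)
    return np.c_[d@[c,s],d@[-s,c]]*1000
E
python3 - <<'E'
from h import *
cp=camera_params("wrist")
P=ray("wrist",[(215,179),(348,180),(211,0),(362,0)],0.046,cp);print(P); d=P[0]-P[1];print(np.hypot(*d[:2]),np.degrees(np.arctan2(-d[0],d[1])))
d=P[2]-P[0];print(np.degrees(np.arctan2(d[1],d[0])))
d=P[3]-P[1];print(np.degrees(np.arctan2(d[1],d[0])))
s=robot.state();e=s["eef_pos"];print(e, proj("wrist",[e,e+[0,0,.01]],cp))
m=(P[0]+P[1])/2; f=np.array([np.cos(np.radians(-26.3)),np.sin(np.radians(-26.3))]); d=(m-e)[:2]
print("mid",m,"fwd",d@f,"left",d@[-f[1],f[0]])
E
```

```text
[[ 0.51869544  0.02828204  0.046     ]
 [ 0.48755432 -0.03614746  0.046     ]
 [ 0.59609037 -0.00995914  0.046     ]
 [ 0.5663223  -0.07352476  0.046     ]]
0.07156066938137742 -25.79616620095574
-26.29418334019015
-25.385465838102036
[0.47778942 0.02222095 0.06399366] [[257.77023417 252.61665141]
 [257.67246575 262.78186046]]
mid [ 0.50312488 -0.00393271  0.046     ] fwd 0.03430083373939216 left -0.01222099141448535
```

```bash
python3 -m creep '[[-0.2,-0.5,-1.1,-0.6,0,0,0],[-0.2,0,0,-0.6,0,0,0],[-0.2,0,0,0,0,0,0],[-0.2,0,0,0,0,0,0]]'; python3 -m creep '[[-0.2,0,0,-0.4,0,0,0],[-0.2,0,0,0,0,0,0],[-0.2,0,0,0,0,0,0]]'
python3 - <<'E'
from h import *
s,cp,im=wr(); print(s["eef_pos"],s["force"]); cv2.imwrite("pics/w2.png",im); im=get_image("scene"); crop("s",im,230,155,70,56,10,"pics/s2c.png")
E
```

```text
time: 2.62
eef_pos: [0.4786, 0.0099, 0.059]
eef_rot: [-0.534, 0.846, -0.007, 0.009]
force: [-0.0, 0.2, -0.3]
opening: 0.398
time: 2.87
eef_pos: [0.4815, 0.0098, 0.058]
eef_rot: [-0.534, 0.846, -0.01, 0.012]
force: [-0.2, 0.3, -0.4]
opening: 0.401
[0.48152533 0.00975289 0.05804277] [-0.22912822  0.2612765  -0.41705485]
```

View pics/w2.png

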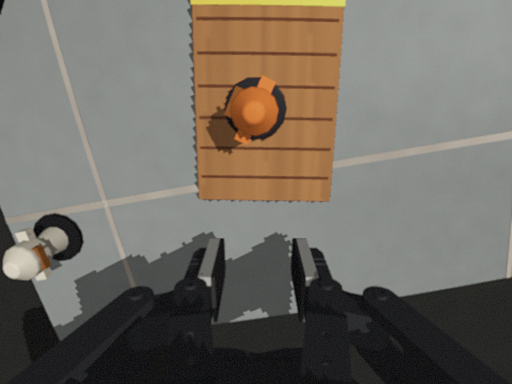

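View pics/s2c.png

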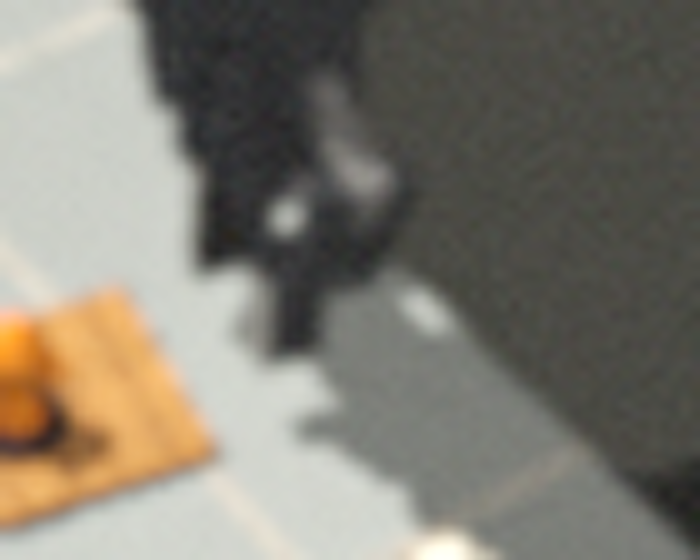

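The tool is not going down as commanded and is tilting slightly, which looks like a joint limit. I check the joints.

Run:
```python
from h import *
from scipy.spatial.transform import Rotation as R
s=robot.state(); print(s["joints"],s["qvel"],s["eef_rot"],R.from_quat(s["eef_rot"]).as_matrix()[:,2])
```

```text
[-0.1918469   0.06853246  2.18078169  0.00249314  0.86272517  1.82243679] [-1.56100957e-03  3.87471563e-03  6.64027877e-03 -9.94222391e-04
  5.14263371e-04 -6.40144856e-05] [-0.53354676  0.84564094 -0.00943337  0.01141335] [ 0.02936948 -0.00377538 -0.99956149]
```

```bash
python3 -m creep '[[-0.2,-0.3,0,-0.5,0,0.03,0]]';python3 -m creep '[[-0.2,-0.1,0,-0.5,0,0.01,0]]'
python3 - <<'E'
from h import *
from scipy.spatial.transform import Rotation as R
s=robot.state(); print(s["joints"],s["qvel"],R.from_quat(s["eef_rot"]).as_matrix()[:,2],s["eef_pos"],s["force"])
E
```

```text
time: 3.05
eef_pos: [0.4784, 0.0099, 0.0534]
eef_rot: [-0.534, 0.846, -0.002, -0.001]
force: [0.1, 0.1, 0.3]
opening: 0.401
time: 3.13
eef_pos: [0.4776, 0.0098, 0.0484]
eef_rot: [-0.534, 0.846, 0.001, -0.006]
force: [-0.1, 0.1, 0.5]
opening: 0.402
[-0.18885448  0.09971751  2.16832222 -0.0081005   0.88355597  1.83189024] [ 0.01011193  0.14697695 -0.020058   -0.02637315 -0.02214875  0.02462118] [-0.01098455 -0.00427546 -0.99993053] [0.47761295 0.00984999 0.04841818] [-0.07520578  0.11190458  0.49420147]
```

```bash
for i in 1 ; do python3 -m creep '[[-0.2,0,0,-0.3,0,-0.01,0]]'; done; python3 -m creep '[[-0.2,0,0,-0.2,0,0,0]]';python3 -m creep '[[-0.2,0,0,-0.2,0,0,0]]'
```

```text
time: 3.22
eef_pos: [0.4778, 0.0099, 0.0448]
eef_rot: [-0.534, 0.846, -0.001, -0.002]
force: [-0.1, 0.9, 0.7]
opening: 0.403
time: 3.3
eef_pos: [0.4772, 0.01, 0.0418]
eef_rot: [-0.534, 0.846, -0.001, -0.002]
force: [-0.9, -0.6, -0.7]
opening: 0.4
time: 3.38
eef_pos: [0.4769, 0.0101, 0.0392]
eef_rot: [-0.534, 0.846, -0.001, -0.003]
force: [-0.5, 0.3, 9.9]
opening: 0.394
```

The fingertips touched the quay at z≈0.0395 (9.9 N), so I raise to ~0.042 and approach the rear end.

```bash
python3 -m creep '[[-0.2,0,0,0.3,0,0,-0.01],[-0.2,0.3,-0.15,0,0,0,0],[-0.2,0.3,-0.15,0,0,0,0],[-0.2,0.3,-0.15,0,0,0,0]]'
python3 - <<'E'
from h import *
from scipy.spatial.transform import Rotation as R
s,cp,im=wr(); M=R.from_quat(s["eef_rot"]).as_matrix();print(M[:,2],np.degrees(np.arctan2(M[1,0],M[0,0])),s["eef_pos"],s["force"])
cv2.imwrite("pics/w3.png",im)
E
```

```text
time: 3.72
eef_pos: [0.4856, 0.0056, 0.0415]
eef_rot: [-0.529, 0.848, 0.0, -0.003]
force: [-0.1, 1.1, -1.0]
opening: 0.397
[-0.00545788 -0.00332712 -0.99997957] -116.08010424741335 [0.48560846 0.00557974 0.04145664] [-0.10602691  1.06958609 -0.95314818]
```

View pics/w3.png

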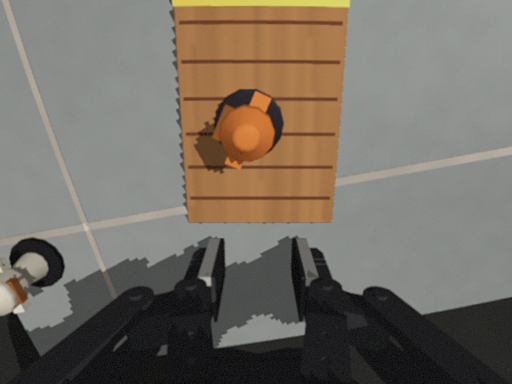

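```bash
python3 -m creep '[[-0.2,0.3,-0.15,0.02,0,0,0],[-0.2,0.3,-0.15,0.02,0,0,0],[-0.2,0.3,-0.15,0.02,0,0,0],[-0.2,0.3,-0.15,0.02,0,0,0]]'; python3 -m creep '[[-0.2,0.3,-0.15,0.02,0,0,0.01],[-0.2,0.3,-0.15,0.02,0,0,0.01],[-0.2,0.3,-0.15,0.02,0,0,0.01]]'
python3 - <<'E'
from h import *
from scipy.spatial.transform import Rotation as R
s,cp,im=wr(); M=R.from_quat(s["eef_rot"]).as_matrix();print(M[:,2],np.degrees(np.arctan2(M[1,0],M[0,0])),s["eef_pos"],s["force"])
cv2.imwrite("pics/w4.png",im)
E
```

```text
time: 4.1
eef_pos: [0.4988, -0.0012, 0.0421]
eef_rot: [-0.529, 0.849, 0.0, -0.004]
force: [-0.3, 0.4, -0.4]
opening: 0.398
time: 4.35
eef_pos: [0.5082, -0.0061, 0.0424]
eef_rot: [-0.543, 0.84, 0.001, -0.004]
force: [-1.6, 0.7, -0.8]
opening: 0.396
[-0.00799793 -0.00293548 -0.99996371] -114.2507178043469 [ 0.50816828 -0.00612874  0.04236781] [-1.59646453  0.74318322 -0.76616194]
```

View pics/w4.png

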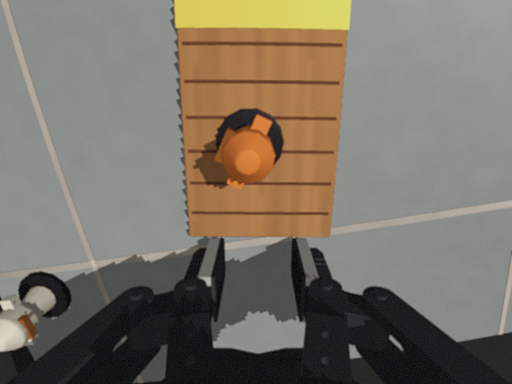

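```bash
cat > m.py <<'E'
from h import *
from scipy.spatial.transform import Rotation as R
def meas(L,Rt,pts=None):
    s=robot.state(); cp=camera_params("wrist")
    P=ray("wrist",[L,Rt],0.046,cp); e=s["eef_pos"]; M=R.from_quat(s["eef_rot"]).as_matrix()
    d=P[0]-P[1]; print("width",np.hypot(*d[:2])*1000,"plate yaw rel quay",np.degrees(np.arctan2(-d[0],d[1])-QY),
      "tool yaw rel",np.degrees(np.arctan2(M[1,0],M[0,0])+np.pi/2-QY))
    print("rear mid q",toq((P[0]+P[1])/2),"tcp q",toq(e),"z",e[2],"tilt",M[:2,2])
E
python3 -c "
from m import *
meas((190,237),(330,237))"; python3 -m creep '[[-0.2,0.35,-0.18,0.02,0,0.005,0.01],[-0.2,0.35,-0.18,0.02,0,0.005,0.01],[-0.2,0.35,-0.18,0.02,0,0,0.01],[-0.2,0.35,-0.18,0.02,0,0,0.01],[-0.2,0.35,-0.18,0.01,0,0,0.01],[-0.2,0.35,-0.18,0.01,0,0,0.01]]'
python3 - <<'E'
from h import *
s,cp,im=wr(); print(s["eef_pos"],s["force"],s["time"])
cv2.imwrite("pics/w5.png",im)
E
```

```text
width 69.43186288612219 plate yaw rel quay -8.909229476393424 tool yaw rel -8.742077558732786
rear mid q [[-45.70331196  21.55549309]] tcp q [[-56.00924253  24.3008321 ]] z 0.04265765927353339 tilt [-0.00655913 -0.00335224]
time: 4.9
eef_pos: [0.5315, -0.0181, 0.0436]
eef_rot: [-0.57, 0.821, 0.004, -0.009]
force: [-1.6, -0.2, 1.0]
opening: 0.4
[ 0.53148063 -0.01809417  0.04359624] [-1.64089452 -0.21181766  0.96213389] 4.9
```

View pics/w5.png

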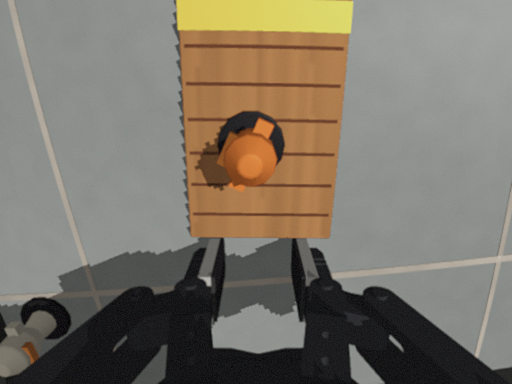

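```bash
python3 -m creep '[[-0.2,0.35,-0.18,-0.03,0,-0.005,0.01],[-0.2,0.35,-0.18,-0.03,0,-0.005,0.01],[-0.2,0.35,-0.18,-0.03,0,-0.005,0.01],[-0.2,0.35,-0.17,0,0,-0.005,0.01],[-0.2,0.35,-0.16,0,0,0,0.01],[-0.2,0.35,-0.15,0,0,0,0.01],[-0.2,0.35,-0.14,0,0,0,0.01]]'
python3 - <<'E'
from h import *
s,cp,im=wr(); print(s["eef_pos"],s["force"],s["time"])
cv2.imwrite("pics/w6.png",im)
E
```

```text
time: 5.53
eef_pos: [0.5579, -0.0308, 0.0435]
eef_rot: [-0.602, 0.799, -0.002, -0.001]
force: [-2.2, 1.4, 1.7]
opening: 0.401
[ 0.55792346 -0.03084897  0.04354834] [-2.20645391  1.44531442  1.6977611 ] 5.5333
```

View pics/w6.png

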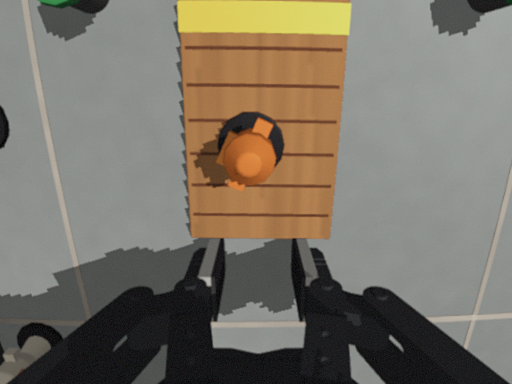

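```bash
python3 -c "
from m import *
meas((191,239),(331,239))
cp=camera_params('wrist');print(toq(ray('wrist',[(265,18)],.046,cp)))"
```

```text
width 70.2033818249447 plate yaw rel quay -0.6022947613380161 tool yaw rel -0.49147735727079006
rear mid q [[ 7.49729472 12.08278223]] tcp q [[-1.36164881 13.78626865]] z 0.043778430676762056 tilt [ 0.00300673 -0.00463188]
[[107.09023366   9.90229969]]
```

Plate is now square (-0.6°), line 33 mm short of the edge. I push straight on.

```bash
python3 -m creep '[[-0.2,0.38,-0.11,-0.03,0,0,0.005],[-0.2,0.38,-0.11,-0.03,0,0,0.004],[-0.2,0.38,-0.11,-0.03,0,0,0],[-0.2,0.38,-0.11,0,0,0,0],[-0.2,0.38,-0.11,0,0,0,0],[-0.2,0.3,-0.08,0,0,0,0]]'
python3 - <<'E'
from h import *
s,cp,im=wr(); print(s["eef_pos"],s["force"],s["time"])
cv2.imwrite("pics/w7.png",im)
im=get_image("top");cv2.imwrite("pics/top7.png",im); crop("top",im,195,105,130,115,6,"pics/t7c.png")
im=get_image("scene"); cv2.imwrite("pics/scene7.png",im);crop("s",im,140,135,170,140,4.5,"pics/s7c.png")
E
```

```text
time: 6.08
eef_pos: [0.5815, -0.0376, 0.0437]
eef_rot: [-0.606, 0.795, -0.001, -0.002]
force: [-2.2, 0.7, 2.3]
opening: 0.394
[ 0.58149049 -0.03761204  0.0436658 ] [-2.19547787  0.66249645  2.30563696] 6.0833
```

View pics/w7.png

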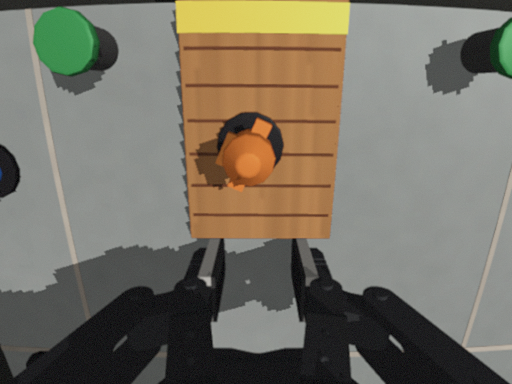

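View pics/s7c.png

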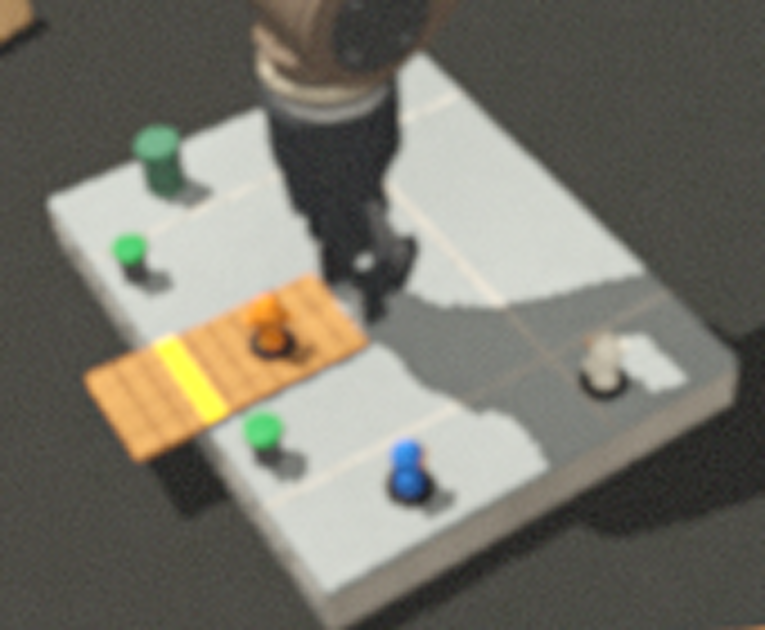

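View pics/t7c.png

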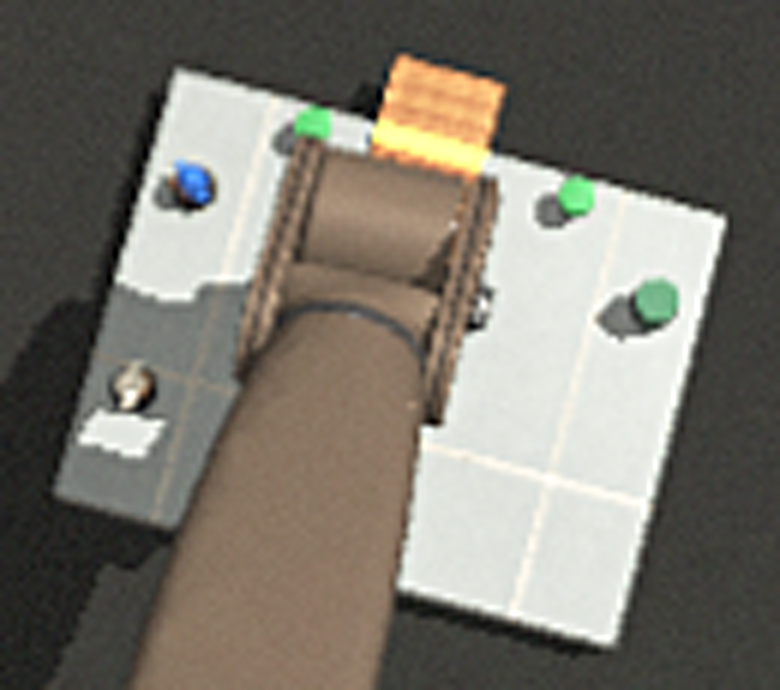

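The wrist view now shows the quay edge as a dark boundary at row ~5 on both sides, with the yellow line at rows 2-33. I compare the two directly.

```bash
cat > e.py <<'E'
from m import *
import sys
def edge(fn):
    im=cv2.imread(fn); hs=cv2.cvtColor(im,cv2.COLOR_BGR2HSV); cp=camera_params("wrist")
    g=cv2.cvtColor(im,cv2.COLOR_BGR2GRAY)
    pts=[]
    for c in list(range(130,170,4))+list(range(365,425,4)):
        col=g[:60,c].astype(int); b=np.where((col[1:]>85)&(col[:-1]<=85))[0]
        if len(b): pts.append((c,b[-1]+0.5))
    E=ray("wrist",pts,0.04,cp); print(len(pts),pts[::4]); q=toq(E); print("edge q x",q[:,0].round(1))
    y=cv2.inRange(hs,(22,110,120),(34,255,255)); y[80:]=0
    Z=[]
    for c in range(195,340,8):
        r=np.where(y[:,c])[0]; Z.append((c,r.min()-.5)); Z.append((c,r.max()+.5))
    q2=toq(ray("wrist",Z,.046,cp)); a,b=q2[::2],q2[1::2]
    print("yellow front",a[:,0].mean(),"back",b[:,0].mean(),"y mid",q2[:,1].mean(),"yaw",np.degrees(np.arctan(-np.polyfit(b[:,1],b[:,0],1)[0])), "edge yaw",np.degrees(np.arctan(-np.polyfit(q[:,1],q[:,0],1)[0])))
    print("line-edge mm", (a[:,0].mean()+b[:,0].mean())/2-np.polyval(np.polyfit(q[:,1],q[:,0],1),q2[:,1].mean()))
edge(sys.argv[1])
E
python3 e.py pics/w7.png; python3 -c "
from m import *
meas((191,239),(331,239))"
```

```text
25 [(130, np.float64(2.5)), (146, np.float64(2.5)), (162, np.float64(2.5)), (373, np.float64(2.5)), (389, np.float64(3.5)), (405, np.float64(4.5)), (421, np.float64(4.5))]
edge q x [138.5 138.5 138.4 138.4 138.3 138.3 138.3 138.2 138.2 138.5 138.6 138.6
 138.7 138.3 138.4 138.5 138.5 138.6 138.7 138.7 138.4 138.5 138.5 138.6
 138.7]
yellow front 137.35903849386202 back 124.99918864557496 y mid 10.192958049844204 yaw -0.4559003357953674 edge yaw 0.10336537819516736
line-edge mm -7.273313618485986
width 70.08748335596204 plate yaw rel quay 0.039860265088158556 tool yaw rel 0.15413652397356603
rear mid q [[31.26886517 12.07218394]] tcp q [[22.26089409 13.67828449]] z 0.04357025119252014 tilt [-0.0012226  -0.00351129]
```

```bash
python3 -m creep '[[-0.2,0.33,-0.09,-0.03,0,0,0],[-0.2,0.25,-0.07,-0.03,0,0,0]]'
python3 - <<'E'
from h import *
s,cp,im=wr(); print(s["eef_pos"],s["force"],s["time"])
cv2.imwrite("pics/w8.png",im)
E
python3 e.py pics/w8.png
```

```text
time: 6.4
eef_pos: [0.5861, -0.0388, 0.043]
eef_rot: [-0.606, 0.795, 0.001, -0.003]
force: [-5.9, 0.6, 8.2]
opening: 0.402
[ 0.58608839 -0.03879563  0.04302048] [-5.91980533  0.58545704  8.22747554] 6.4
25 [(130, np.float64(14.5)), (146, np.float64(13.5)), (162, np.float64(13.5)), (373, np.float64(14.5)), (389, np.float64(14.5)), (405, np.float64(15.5)), (421, np.float64(16.5))]
edge q x [138.6 138.6 138.5 138.5 138.8 138.8 138.7 138.7 138.7 138.6 138.7 138.7
 138.8 138.8 138.9 138.9 139.  139.1 138.7 138.8 138.9 138.9 139.  138.7
 138.7]
yellow front 142.37095804923118 back 130.31070998634112 y mid 10.350409356268722 yaw -0.31418619938224585 edge yaw 0.10700623072256872
line-edge mm -2.395544962046813
```

View pics/w8.png

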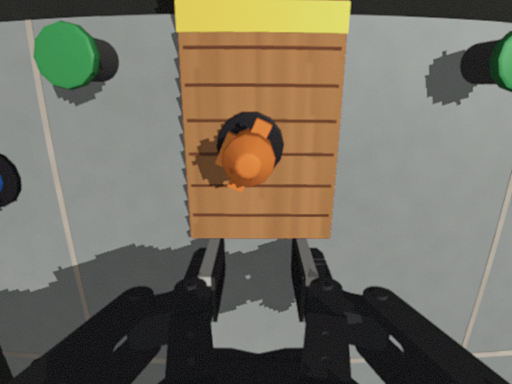

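```bash
python3 -m creep '[[-0.2,0.2,-0.05,0.02,0,0,0]]'
python3 - <<'E'
from h import *
s,cp,im=wr(); print(s["eef_pos"],s["force"],s["time"])
cv2.imwrite("pics/w9.png",im)
E
python3 e.py pics/w9.png
```

```text
time: 6.53
eef_pos: [0.588, -0.0392, 0.0434]
eef_rot: [-0.607, 0.795, 0.001, -0.003]
force: [-1.0, -0.1, 0.9]
opening: 0.402
[ 0.58797963 -0.03921442  0.04336671] [-0.96477533 -0.06135184  0.93043711] 6.5333
25 [(130, np.float64(19.5)), (146, np.float64(19.5)), (162, np.float64(18.5)), (373, np.float64(19.5)), (389, np.float64(19.5)), (405, np.float64(20.5)), (421, np.float64(21.5))]
edge q x [139.4 139.3 139.3 139.2 139.2 139.5 139.5 139.5 139.4 139.4 139.4 139.5
 139.5 139.6 139.6 139.7 139.8 139.4 139.5 139.5 139.6 139.7 139.7 139.4
 139.5]
yellow front 145.13471120866683 back 133.09207442904412 y mid 10.409844567047433 yaw -0.06767622790979487 edge yaw 0.10610143867970549
line-edge mm -0.3514504789034163
```

The line is 0.35 mm short of the edge and square to it. I back off straight and rise.

```bash
python3 -m creep '[[-0.2,-0.4,0.11,0.02,0,0,0],[-0.2,-0.6,0.17,0.02,0,0,0],[-0.2,-0.8,0.22,0.02,0,0,0],[-0.2,-0.8,0.22,0.3,0,0,0],[-0.2,-0.6,0.17,2,0,0,0],[-0.2,0,0,3,0,0,0]]'
python3 - <<'E'
from h import *
s,cp,im=wr(); print(s["eef_pos"],s["force"],s["time"])
cv2.imwrite("pics/w10.png",im)
E
python3 e.py pics/w10.png
```

```text
time: 7.08
eef_pos: [0.5488, -0.0289, 0.0902]
eef_rot: [-0.606, 0.795, 0.005, -0.006]
force: [0.1, -0.2, -0.3]
opening: 0.398
[ 0.54876153 -0.02885905  0.09024327] [ 0.11252801 -0.21426411 -0.32071403] 7.0833
12 [(130, np.float64(16.5)), (393, np.float64(9.5)), (409, np.float64(28.5))]
edge q x [114.6 118.8 119.8 121.9 119.  113.1 109.9 110.5 109.  110.2 110.8 111.5]Traceback (most recent call last):
  File "e.py", line 18, in <module>
    edge(sys.argv[1])
    ~~~~^^^^^^^^^^^^^
  File "e.py", line 14, in edge
    r=np.where(y[:,c])[0]; Z.append((c,r.min()-.5)); Z.append((c,r.max()+.5))
                                       ~~~~~^^
    return umr_minimum(a, axis, None, out, keepdims, initial, where)
ValueError: zero-size array to reduction operation minimum which has no identity
```

View pics/w10.png

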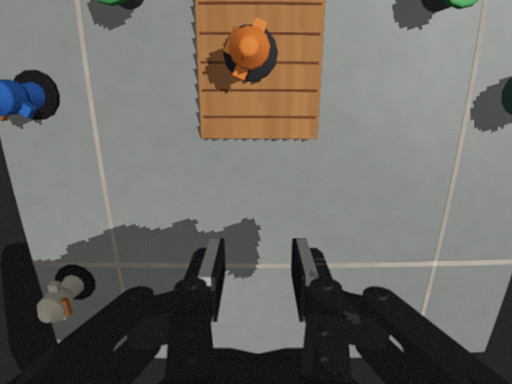

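```bash
python3 -m creep '[[-0.2,0,0,4,0,0,0],[-0.2,0,0,4,0,0,0],[-0.2,0,0,4,0,0,0],[-0.2,0,0,4,0,0,0],[-0.2,0,0,2,0,0,0],[-0.2,0,0,0,0,0,0],[-0.2,0,0,0,0,0,0]]'
python3 - <<'E'
from h import *
s,cp,im=wr(); print(s["eef_pos"],s["force"],s["time"])
cv2.imwrite("pics/w11.png",im)
im=get_image("scene"); crop("s",im,140,135,170,140,4.5,"pics/s11c.png")
E
```

```text
time: 7.72
eef_pos: [0.5463, -0.0275, 0.2847]
eef_rot: [-0.607, 0.795, -0.002, -0.001]
force: [-0.5, 0.3, -0.4]
opening: 0.403
[ 0.54629529 -0.02753724  0.28466357] [-0.53645023  0.29513298 -0.40827889] 7.7167
```

View pics/w11.png

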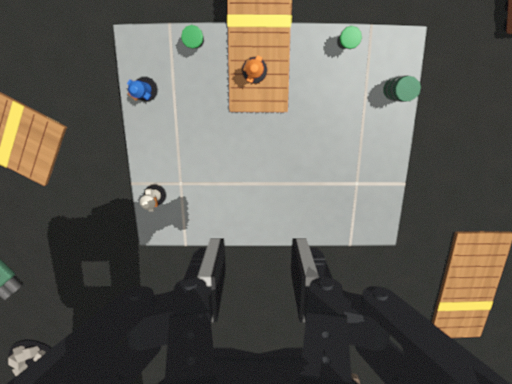

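View pics/s11c.png

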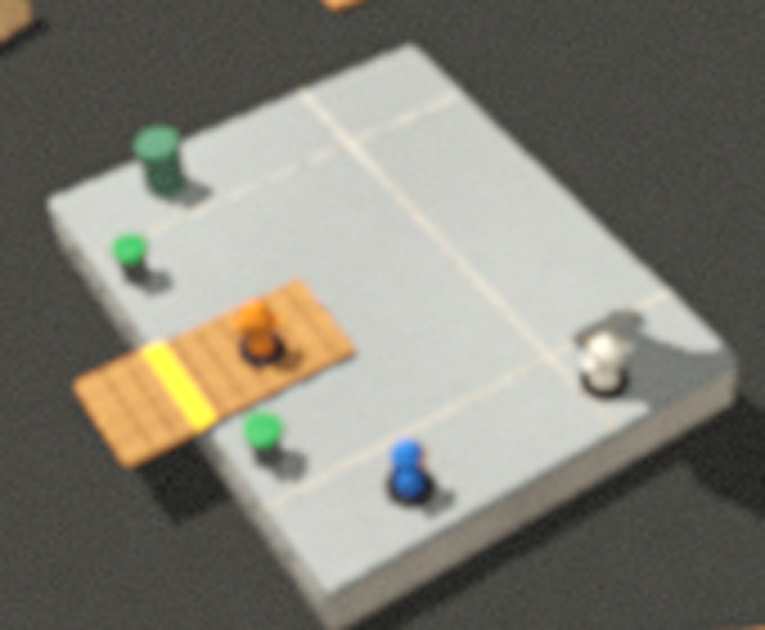

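Run:
```python
from h import *
im=cv2.imread("pics/w11.png"); hs=cv2.cvtColor(im,cv2.COLOR_BGR2HSV); g=cv2.cvtColor(im,cv2.COLOR_BGR2GRAY); cp=camera_params("wrist")
pts=[]
for c in list(range(125,180,6))+list(range(210,226,4))+list(range(294,334,5))+list(range(370,420,6)):
    col=g[:50,c].astype(float); b=np.where((col[1:]>85)&(col[:-1]<=85))[0][-1]; pts.append((c,b+(85-col[b])/(col[b+1]-col[b])))
q=toq(ray("wrist",pts,.04,cp)); f=np.polyfit(q[:,1],q[:,0],1); print(q[:,0].round(1),"edge yaw",-np.degrees(np.arctan(f[0])))
y=cv2.inRange(hs,(22,110,120),(34,255,255)); y[60:]=0; y[:,:225]=0; y[:,295:]=0
Y=toq(ray("wrist",cv2.findNonZero(y).reshape(-1,2),.046,cp)); m=Y.mean(0)
print("line",m,Y.ptp(0) if hasattr(Y,'ptp') else np.ptp(Y,0),"line-edge",m[0]-np.polyval(f,m[1]))
r=cv2.minAreaRect(Y.astype(np.float32)); print(r)
# rider head at z .08, rear end
print("rear",toq(ray("wrist",[(229,112),(288,113)],.046,cp)),"rider base",toq(ray("wrist",[(256,69)],.047,cp)))
```

```text
[137.5 137.6 137.3 137.3 137.4 137.5 137.5 137.5 137.5 137.5 137.7 137.3
 137.3 137.3 137.7 137.7 137.7 137.7 137.7 137.6 137.6 137.7 137.7 137.8
 137.9 138.1 137.9 137.9 138.  138.1 138.2] edge yaw 0.10159717674925947
line [137.81988717  13.3710152 ] [12.41709334 70.74706827] line-edge 0.1932911502251784
((138.0334930419922, 12.528251647949219), (12.330390930175781, 70.7529525756836), 0.14969874918460846)
rear [[ 38.01628977  47.68971092]
 [ 37.08113435 -22.40946459]] rider base [[86.35764055 15.7218787 ]]
```

```bash
python3 -c "
from rig import robot
print(abs(robot.state()['qvel']).max()); robot.close_job()"
```

```text
0.027536088195740275
the job is handed in; nothing more can be done
```

I pushed the gangway out between the bollards with two half-open fingertips on its rear end. It turned about 11° to square on the way. I then backed off, raised the gripper clear to z ≈ 0.28 m and handed the job in at about 7.8 s, well inside the 43 s limit.

Last checks, from the wrist and scene pictures:

| Check | Measured | Limit |
|---|---|---|
| Yellow line to quay edge | +0.2 mm (−0.35 mm just before backing off) | ±6 mm |
| Line to edge middle, sideways | about 10–13 mm left | ±50 mm |
| Gangway to edge, out of square | within about 0.3° | 0.1 rad (5.7°) |
| Orange piece behind gangway origin | about 26 mm | 42 mm |
| Orange piece to the side | about 3 mm | 22 mm |

- **Pieces:** the orange piece is upright. Both sentinels and the drum look unmoved in the pictures. I did not measure the crate, skiff and rover, but the arm worked only over the quay.
- **Disagreements:** the quay edge measured 137.5–139.5 mm from the quay origin instead of 140. That fits the roughly 2 mm calibration error, so I judged the line against the edge seen in the same picture.
- **Forces:** the fingertips touched the quay once while I was finding the height, at 9.9 N. During the push the wrist force was about 2–3 N, except for one reading of about 10 N (8 N of it upward) near the end. The next reading was about 1 N.

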